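# Line up the stepper motors by size on the display board

### The job

Set out the four stepper motors for the class on the plywood display board, in order of size, one on each black rubber pad: the largest on the pad at the end nearest the bench power supply, then smaller and smaller to the smallest at the far end. Stand each one shaft up, in the middle of its pad and square with it, and put it down gently: do not drop a motor or tip it over.

Things in the scene. Friction and masses are not known exactly. Their poses are not given: they have to be found in the camera images.
- motor_20_center (a point): the smallest of four loose stepper motors: block 20 x 20 mm, 30 mm tall, aluminium ends, black middle, 4 mm shaft standing 12 mm up from its top, about 70 g. This point: the block's centre, 15 mm above its underside; z up along the shaft, x and y square to its four flat sides (grip any opposite pair). At the start it stands upright on the blue mat, its underside 2 mm above the table.
- motor_28_center (a point): the second smallest of four loose stepper motors: block 28 x 28 mm, 32 mm tall, aluminium ends, black middle, 5 mm shaft standing 18 mm up from its top, about 120 g. This point: the block's centre, 16 mm above its underside; z up along the shaft, x and y square to its four flat sides (grip any opposite pair). At the start it stands upright on the blue mat, its underside 2 mm above the table.
- motor_42_center (a point): the second largest of four loose stepper motors: block 42 x 42 mm, 40 mm tall, aluminium ends, black middle, 5 mm shaft standing 24 mm up from its top, about 290 g. This point: the block's centre, 20 mm above its underside; z up along the shaft, x and y square to its four flat sides (grip any opposite pair). At the start it stands upright on the blue mat, its underside 2 mm above the table.
- motor_57_center (a point): the largest of four loose stepper motors: block 57 x 57 mm, 51 mm tall, aluminium ends, black middle, 6.4 mm shaft standing 21 mm up from its top, about 620 g. This point: the block's centre, 25.5 mm above its underside; z up along the shaft, x and y square to its four flat sides (grip any opposite pair). At the start it stands upright on the blue mat, its underside 2 mm above the table.
- pad_1: the pad at the left (+y) end of the row: fixed black rubber pad, 66 x 66 mm, 3 mm thick, one of four alike about 105 mm apart on the plywood display board (430 x 110 x 6 mm, flat on the table). Origin: centre of its underside, 6 mm above the table; its top is 9 mm above the table. x and y along its sides, y along the row, z up.
- pad_2: the second pad from the left (+y) end: fixed black rubber pad, 66 x 66 mm, 3 mm thick, one of four alike about 105 mm apart on the plywood display board (430 x 110 x 6 mm, flat on the table). Origin: centre of its underside, 6 mm above the table; its top is 9 mm above the table. x and y along its sides, y along the row, z up.
- pad_3: the third pad from the left (+y) end: fixed black rubber pad, 66 x 66 mm, 3 mm thick, one of four alike about 105 mm apart on the plywood display board (430 x 110 x 6 mm, flat on the table). Origin: centre of its underside, 6 mm above the table; its top is 9 mm above the table. x and y along its sides, y along the row, z up.
- pad_4: the pad at the right (-y) end of the row: fixed black rubber pad, 66 x 66 mm, 3 mm thick, one of four alike about 105 mm apart on the plywood display board (430 x 110 x 6 mm, flat on the table). Origin: centre of its underside, 6 mm above the table; its top is 9 mm above the table. x and y along its sides, y along the row, z up.
- psu: bench power supply, fixed: white case 240 mm deep (x), 115 wide (y), 160 high (177 with the black handle on top), black vent slots, black front towards +x with green displays and coloured terminals. Origin: centre of its underside. It stands at the left (+y) or right (-y) side of the table; the blue soldering station stands at the other.
There are look-alikes about, which are no part of the job. What is shaped like the part that bears motor_28_center but red is not meant.

How it is judged:
By the outcome, as a careful person would: the job done as asked, in the order asked, and still so for the second after the job is handed in, with the robot touching nothing.
It also fails if it takes over 99 s, if anything falls off the work surface, if the arm or the gripper's body presses on something with over 40 N, if the wrist force passes 120 N, or if a joint passes its speed limit or range.

### The arm

A 7-joint arm with a two-finger parallel gripper is mounted at the origin on the work surface. World frame = base frame: x ahead of the robot, y to its left, z up, the work surface at z = 0. Lengths are in m, angles in rad, forces in N, time in s.
With the tool pointing down it reaches from about 0.4 to 0.925 m from the base axis. Payload 4.1 kg.
Tool frame: the origin (TCP) lies at the very end of the fingers, on their centre line; the grasp point (between the pads) lies 19 mm behind it; z points along the fingers, y is the line along which they close (so a half turn about z gives the same grasp; the last joint's range is limited). The gripper opens to 85 mm and grips with 20 to 120 N. Pads are 22 mm wide; open, the fingers measure 114 mm over their backs; the gripper's body (76 mm by 85 mm) begins 54 mm behind the grasp point. The pads swing forward as they close: fully open they stand 13 mm farther back than shut.
Start: joints at [1.092, 0.398, 0.045, 1.537, -0.019, 1.207, -0.051], TCP at [0.241, -0.604, 0.231] pointing down, gripper open.
Joint ranges: [-2.82, 2.82], [-0.49, 2.23], [-1.37, 1.46], [0, 2.46], [-1.36, 4.5], [0.23, 2], [-2.94, 2.94]. Speed limits (rad/s): [2.57, 2.57, 3.14, 3.14, 3.14, 3.14, 3.14].

### API

Orientations are given as a unit quaternion [w, x, y, z].
In Python, from rig import * gives the robot as it stands. The module is installed in compiled form; this text tells all that it offers.
- The arm moves only by the tool apply_moves, never from a script. Its argument "steps" is a list of rows, each a list of 6 numbers: the shift along the tool's x, y, z in mm, then the turn, a rotation vector about the tool's x, y, z in rad. In form: [[x, y, z, wx, wy, wz], ...]. A call has exactly 10 rows; each row is the pose to reach, as a shift and turn from the pose commanded when the call began, along the tool's axes at that moment; what a row does not reach only later rows make up. A row lasts 1/12 s, in which the tool goes at most 41.7 mm and 7.16 degrees, less where a joint would pass 70% of its speed; a pose out of reach is approached as far as the arm can. A call with a gripper value outside its range is refused whole. "gripper" is the opening in per cent of the stroke, from 0 (shut) to 100 (fully open), set as the call begins (left out, the last holds). The fingers move at their own pace and stop on an object; "grip_force" is the grip in N (left out, the last holds). Time passes only in rows, so rows that repeat a pose let the fingers close, or fill a call up. It gives the time, the measured TCP pose, the force, the opening and the grip force at its end, in the units of the state.
- get_obs(): the state, without advancing time (a new reading comes with each control period).
- get_image(name): name is "scene" or "top" or "wrist"; returns a dict with "image" (420x560x3 uint8, red, green, blue), "camera_matrix" (3x3 intrinsics, pixels), "position" and "orientation" of the camera in the world; the wrist camera has in their place "mount" (4x4, takes a point from camera to tool coordinates, whose origin is the TCP and whose axes are the flange's). Camera axes: x right, y down, z forward; pixel columns grow to the right and rows downward; lengths in m; the calibration is good to about 2 mm. A picture is of the moment at which its call begins: read the wrist's pose just before it. There is no depth.
- job_done(): hands the job in; it is judged then, once.
Trained networks look in the newest picture that a camera, given by its name, has taken for a name from the list of things; names that differ only in an ending like _2 or _b are one class to them, and where a whole thing is asked for, a point or a joint stands for the part that bears it (a point fixed in the world has none). Each returns a list of dicts, best first, with "conf" (0 to 1); they miss things now and then, are a little off and sometimes report something else, mostly with a low value. They report only what shows in the picture. A call takes as long as a camera call. They do not tell look-alikes from the thing itself.
- outline_of(thing, camera): "region" (420x560 bool, what is visible of it) and "xy" ([column, row] in pixels, amid what is visible of it).
The state is a dict: "time_s": time; "joint_positions": joint angles; "joint_velocities": joint speeds; "tau": joint torques, N m; "ee_pos": TCP position; "ee_rot": TCP orientation; "wrist_force": force on the tool from outside, world axes, zero at the start; "wrist_torque": the same for the moment, N m; "grip_width": finger opening in m; "finger_force": force on a finger pad.
Only numpy, scipy, OpenCV 4.12 (cv2) and the standard library are available. Lean on these libraries where they do the work, as an engineer would, in place of code of your own. Each camera call takes 0.05 s, during which the arm holds its last target. There are 200 camera calls.

## Working session

There is one attempt and no reset: what is moved stays moved. The work goes in short steps, Python scripts to look and compute and a tool call to move; the robot and the scene stay as the last step left them, time stands still between calls to the robot, and variables do not carry over. Pictures are saved under pics/ and viewed, at most 14 in all, crops included, and the job is handed in when it is done.

Besides the shell and the picture viewer there is one more tool, called in YAML: its name, and indented under it one key for each argument. apply_moves: Moves the arm, as the interface text tells. Its arguments: {"type":"object","properties":{"steps":{"type":"array"},"gripper":{"type":"number"},"grip_force":{"type":"number"}},"required":["steps"]}

```bash
mkdir -p pics; cat > h.py <<'E'
from rig import *
import numpy as np, cv2
from scipy.spatial.transform import Rotation as R
def q2R(q): return R.from_quat([q[1],q[2],q[3],q[0]]).as_matrix()
def cam(name):
    o=get_obs(); d=get_image(name); K=np.array(d["camera_matrix"])
    if name=="wrist":
        T=np.eye(4);T[:3,:3]=q2R(o["ee_rot"]);T[:3,3]=o["ee_pos"]; M=T@np.array(d["mount"])
        return d["image"],K,M[:3,3],M[:3,:3]
    q=d["orientation"]; q=np.array(q)
    return d["image"],K,np.array(d["position"]),(q if q.shape==(3,3) else q2R(q))
def ray(uv,K,p,Rm,z):
    d=Rm@np.linalg.inv(K)@np.array([uv[0],uv[1],1.]); return p+d*(z-p[2])/d[2]
def proj(P,K,p,Rm):
    c=K@(Rm.T@(np.array(P)-p)); return c[:2]/c[2]
def save(im,n): cv2.imwrite("pics/"+n,cv2.cvtColor(im,cv2.COLOR_RGB2BGR))
E
python3 - <<'E'
from h import *
o=get_obs(); print(o["ee_pos"],o["ee_rot"],o["time_s"])
ims=[]
for c in("top","scene"):
    im,K,p,Rm=cam(c); ims.append(im); print(c,p,Rm.round(2).tolist(),K[0,0])
    for t,z in(("motor_20_center",.032),("motor_28_center",.034),("motor_42_center",.042),("motor_57_center",.053),("pad_1",.009),("psu",.16)):
        for r in outline_of(t,c)[:6]:
            a=cv2.minAreaRect(np.argwhere(r["region"])[:,::-1].astype(np.float32)) if r["region"].any() else None
            print(t,round(r["conf"],2),np.round(r["xy"]),ray(r["xy"],K,p,Rm,z).round(3)[:2],r["region"].sum(),np.round(a[1]),round(a[2]))
save(cv2.resize(ims[0],(800,600)),"top0.png"); save(cv2.resize(ims[1],(800,600)),"scene0.png")
E
```

```text
[ 0.24076397 -0.60308281  0.23027145] [-9.41577426e-04  9.82010453e-01  1.88824055e-01 -2.45648907e-04] 0.0
top [0.4465771  0.01273086 1.36079801] [[-0.02, -0.99, 0.14], [-1.0, 0.03, 0.02], [-0.02, -0.14, -0.99]] 440.8139587324778
motor_28_center 0.65 [301. 207.] [ 0.629 -0.029] 77 [9. 8.] 63
motor_28_center 0.54 [356. 147.] [ 0.809 -0.205] 107 [10. 11.] 63
motor_28_center 0.52 [319. 262.] [ 0.462 -0.078] 481 [22. 22.] 4
motor_42_center 0.56 [341. 194.] [ 0.662 -0.15 ] 213 [14. 16.] 14
motor_57_center 0.92 [264. 196.] [0.662 0.082] 398 [20. 21.] 8
pad_1 0.87 [279. 264.] [0.459 0.042] 500 [23. 22.] 90
pad_1 0.86 [351. 264.] [ 0.455 -0.176] 463 [22. 21.] 90
pad_1 0.7 [318. 261.] [ 0.465 -0.076] 439 [21. 22.] 7
pad_1 0.64 [248. 260.] [0.474 0.137] 486 [23. 22.] 4
psu 0.82 [118. 232.] [0.557 0.481] 5048 [59. 91.] 6
scene [1.39537952 0.56517756 0.75922087] [[-0.57, 0.49, -0.66], [0.82, 0.36, -0.44], [0.02, -0.79, -0.61]] 427.49513406135253
motor_28_center 0.73 [264. 210.] [ 0.641 -0.016] 194 [13. 17.] 0
motor_28_center 0.67 [174. 222.] [ 0.826 -0.178] 175 [15. 12.] 90
motor_28_center 0.52 [261. 253.] [0.785 0.086] 221 [18. 13.] 90
motor_42_center 0.89 [217. 201.] [ 0.695 -0.14 ] 318 [20. 18.] 90
motor_57_center 0.86 [292. 234.] [0.698 0.117] 725 [30. 30.] 45
pad_1 0.81 [263. 171.] [ 0.451 -0.166] 244 [22. 14.] 27
pad_1 0.76 [288. 183.] [ 0.457 -0.062] 230 [14. 22.] 63
pad_1 0.75 [264. 212.] [ 0.623 -0.028] 174 [16. 12.] 90
pad_1 0.62 [340. 211.] [0.489 0.144] 327 [27. 15.] 25
psu 0.84 [463. 257.] [0.656 0.508] 6975 [ 67. 119.] 29
```

View pics/top0.png

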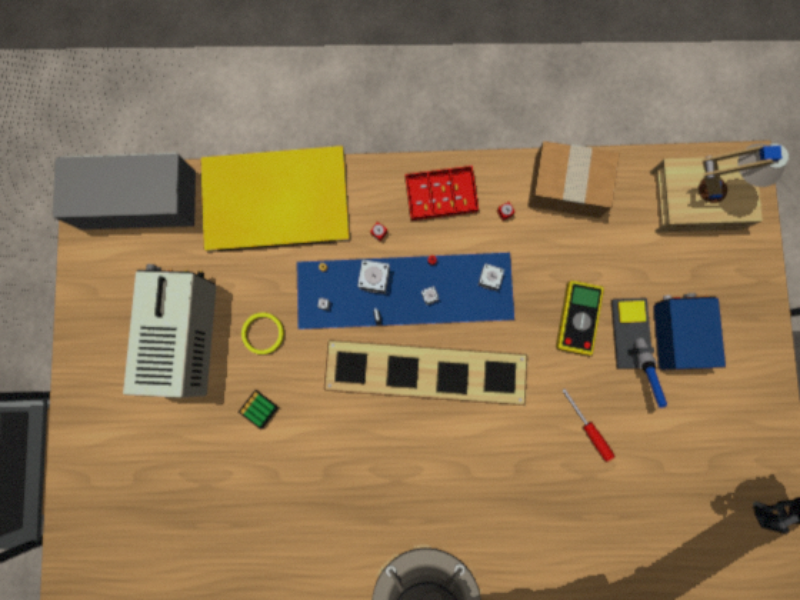

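View pics/scene0.png

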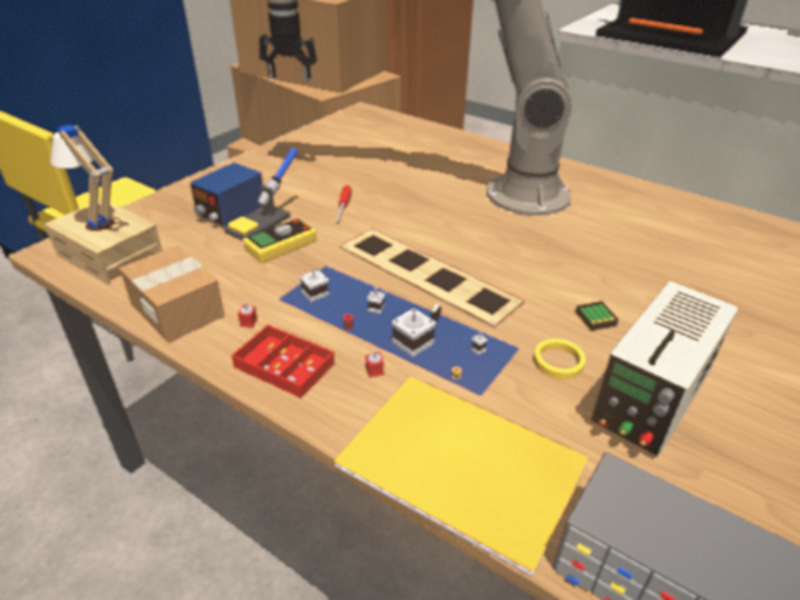

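The PSU is at the left (+y), so the order is pad_1=57, pad_2=42, pad_3=28 and pad_4=20. In the top view (800 px wide) the motors are at 57 (374,276), 42 (491,276), 28 (430,295) and 20 (323,303). The pads are at (351,368), (403,372), (453,377) and (500,377). The red look-alikes lie off the mat. A small black upright object stands at (377,315), next to the 57.

```bash
cat >> h.py <<'E'
def go(P,yaw,o=None):
    "shift mm / rotvec in current tool axes to pose P, tool x at world yaw, pointing down"
    o=o or get_obs(); A=q2R(o["ee_rot"]); c,s=np.cos(yaw),np.sin(yaw)
    B=np.array([[c,s,0],[s,-c,0],[0,0,-1]])
    return (A.T@(np.array(P)-o["ee_pos"])*1e3).round(1), R.from_matrix(A.T@B).as_rotvec().round(4)
E
python3 - <<'E'
from h import *
print(np.array(get_image("wrist")["mount"]).round(3).tolist(),get_image("wrist")["camera_matrix"])
print(go([.53,-.03,.42],0))
E
```

```text
[[0.001, -0.948, -0.318, 0.082], [1.0, 0.0, 0.001, 0.0], [-0.001, -0.318, 0.948, -0.141], [0.0, 0.0, 0.0, 1.0]] [[346.07268099   0.         278.64019807]
 [  0.         346.07268099 208.72559002]
 [  0.           0.           1.        ]]
(array([ 481.1, -425.6, -188.7]), array([ 2.000e-04, -1.000e-04,  3.799e-01]))
```

apply_moves:
  steps:
    - [30,-20,-30,0,0,0.05]
    - [60,-40,-60,0,0,0.1]
    - [90,-60,-69,0,0,0.15]
    - [120,-80,-69,0,0,0.2]
    - [150,-100,-69,0,0,0.25]
    - [180,-120,-69,0,0,0.3]
    - [215,-143,-69,0,0,0.35]
    - [250,-165,-69,0,0,0.38]
    - [284,-187,-69,0,0,0.38]
    - [318,-210,-69,0,0,0.38]

```text
time_s: 1.63
ee_pos: [0.4593, -0.2891, 0.3007]
ee_rot: [0.0, 1.0, -0.0, 0.0]
wrist_force: [0.6, -0.3, -0.5]
grip_width: 0.0855
finger_force: 0.0
```

```bash
python3 -c "
from h import *
print(get_obs()['ee_pos'],go([.64,-.03,.30],0))"
```

```text
[ 0.45931908 -0.28910242  0.30068655] (array([ 180.6, -259.2,    0.6]), array([ 0.0007, -0.0007, -0.0005]))
```

apply_moves:
  steps:
    - [22,-32,0,0,0,0]
    - [44,-64,0,0,0,0]
    - [66,-96,0,0,0,0]
    - [88,-128,0,0,0,0]
    - [110,-160,0,0,0,0]
    - [132,-192,0,0,0,0]
    - [154,-224,0,0,0,0]
    - [175,-252,0,0,0,0]
    - [181,-259,0,0,0,0]
    - [181,-259,0,0,0,0]

```text
time_s: 2.47
ee_pos: [0.6407, -0.0272, 0.2997]
ee_rot: [-0.001, 1.0, 0.003, 0.0]
wrist_force: [-1.2, 0.5, 0.2]
grip_width: 0.0854
finger_force: 0.0
```

```bash
cat > m.py <<'E'
from h import *
H={"motor_20_center":(.020,.030),"motor_28_center":(.028,.032),"motor_42_center":(.042,.040),"motor_57_center":(.057,.051)}
def report(c="wrist",names=tuple(H)+("pad_1",)):
    im,K,p,Rm=cam(c)
    for t in names:
        for r in outline_of(t,c)[:6]:
            ys,xs=np.nonzero(r["region"]); col=im[r["region"]].mean(0).round()
            cs,_=cv2.findContours(r["region"].astype(np.uint8),0,2); k=max(cs,key=cv2.contourArea)[:,0]
            z=.009 if t=="pad_1" else .002+H[t][1]
            W=np.array([ray(u,K,p,Rm,z)[:2] for u in k])*1e3
            a=cv2.minAreaRect(W.astype(np.float32))
            print(t,round(r["conf"],2),np.round(r["xy"]),ray(r["xy"],K,p,Rm,z)[:2].round(4),"rect",np.round(a[0],1),np.round(a[1],1),round(a[2],1),col)
    return im,K,p,Rm
E
python3 - <<'E'
from m import *
im,K,p,Rm=report(); save(cv2.resize(im,(800,600),interpolation=cv2.INTER_CUBIC),"w1.png")
print(get_obs()["ee_pos"],get_obs()["ee_rot"],p)
E
```

```text
motor_20_center 0.87 [ 99. 178.] [0.6231 0.1905] rect [624.8 192.8] [31.5 28.7] 75.6 [111. 108. 108.]
motor_28_center 0.97 [279. 169.] [ 0.6363 -0.0278] rect [636.8 -27.1] [34.7 29.7] 18.0 [156. 153. 152.]
motor_28_center 0.73 [179.  40.] [0.7752 0.0797] rect [775.2  75.5] [34.8 29.4] 53.2 [164.  93.  84.]
motor_28_center 0.66 [434.   7.] [ 0.8085 -0.1874] rect [ 803.6 -192.4] [22.1 43.5] 0.4 [132.  61.  58.]
motor_28_center 0.25 [233. 276.] [0.4917 0.032 ] rect [488.2  32. ] [61.8 61.8] 83.1 [44. 41. 37.]
motor_42_center 0.71 [390. 142.] [ 0.6706 -0.1546] rect [ 670.6 -153.5] [50.9 41.2] 71.7 [166. 160. 156.]
motor_57_center 0.75 [174. 133.] [0.6796 0.088 ] rect [677.2  86. ] [66.1 61.3] 78.5 [167. 163. 159.]
pad_1 0.87 [305. 289.] [ 0.4569 -0.0657] rect [458.5 -69.4] [66.6 66.2] 83.6 [47. 43. 38.]
pad_1 0.85 [230. 277.] [0.4759 0.0401] rect [474.1  35.3] [66. 67.] 83.4 [47. 43. 38.]
pad_1 0.82 [149. 266.] [0.492  0.1523] rect [486.  144.5] [65.8 65.7] 84.7 [45. 42. 37.]
pad_1 0.71 [371. 290.] [ 0.4561 -0.1603] rect [ 457.5 -170.1] [65.5 66.4] 84.1 [33. 30. 26.]
[ 0.63890584 -0.03406159  0.30057919] [ 6.04353883e-04  9.99998424e-01 -1.66898499e-03  2.98111829e-05] [ 0.7227935  -0.02703833  0.44095655]
```

View pics/w1.png

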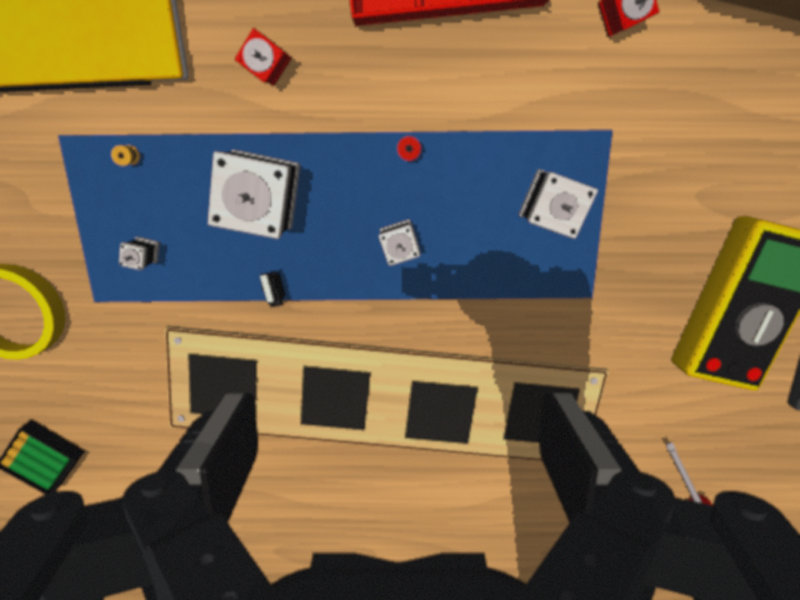

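The picture shows the four motors upright on the mat, with the 57 at (253,195), the 42 at (560,205), the 28 at (400,243) and the 20 at (133,255). The pads are at (223,385), (335,398), (441,411) and (542,412), partly behind the fingers. Next I back the camera off for a clear, settled view of the pads.

apply_moves:
  steps:
    - [-30,0,0,0,0,0]
    - [-60,0,0,0,0,0]
    - [-90,0,0,0,0,0]
    - [-120,0,0,0,0,0]
    - [-150,0,0,0,0,0]
    - [-180,0,0,0,0,0]
    - [-180,0,0,0,0,0]
    - [-180,0,0,0,0,0]
    - [-180,0,0,0,0,0]
    - [-180,0,0,0,0,0]

```text
time_s: 3.6
ee_pos: [0.4605, -0.0321, 0.3006]
ee_rot: [-0.0, 1.0, -0.0, 0.001]
wrist_force: [0.5, 0.4, -0.4]
grip_width: 0.0854
finger_force: 0.0
```

```bash
cat >> m.py <<'E'
def top(c,t,near,base=.002,rad=45):
    "top face of motor t near world xy (m): centre mm, sides, yaw deg"
    im,K,p,Rm=c; w,h=H[t]; z=base+h
    # rectify the plane of the top to a 0.25 mm/px world-aligned map
    n=int(rad*8); g=(np.arange(n)-n/2)*.00025
    X,Y=np.meshgrid(near[0]+g,near[1]+g)   # col=x,row=y
    P=np.stack([X,Y,np.full_like(X,z)],-1)-p; q=P@Rm@K.T; uv=(q[...,:2]/q[...,2:]).astype(np.float32)
    r=cv2.remap(im,uv[...,0],uv[...,1],cv2.INTER_LINEAR)
    lo=r.min(2).astype(int); m=((lo>105)&(r.max(2).astype(int)-lo<50)).astype(np.uint8)
    m=cv2.morphologyEx(m,cv2.MORPH_OPEN,np.ones((9,9),np.uint8))
    cs,_=cv2.findContours(m,0,2)
    k=min((k for k in cs if cv2.contourArea(k)>.4*(w*4000)**2),key=lambda k:np.hypot(*(np.array(cv2.minAreaRect(k)[0])-n/2)),default=None)
    if k is None: return None
    a=cv2.minAreaRect(k); ctr=np.array(a[0])-n/2+.5-.5
    return (np.array(near)*1e3+ctr*.25).round(1),(np.array(a[1])*.25).round(1),round((a[2]+45)%90-45,1)
E
python3 - <<'E'
from m import *
for i in range(3): print(get_obs()["ee_pos"].round(4) if hasattr(get_obs()["ee_pos"],'round') else get_obs()["ee_pos"])
for i in range(2):
    c=report(names=("pad_1",))
for t,n in(("motor_20_center",(.623,.19)),("motor_28_center",(.636,-.028)),("motor_42_center",(.67,-.154)),("motor_57_center",(.677,.086))): print(t,top(c,t,n))
save(cv2.resize(c[0],(800,600),interpolation=cv2.INTER_CUBIC),"w2.png")
E
```

```text
[ 0.4605 -0.0321  0.3006]
[ 0.4605 -0.0321  0.3006]
[ 0.4605 -0.0321  0.3006]
pad_1 0.83 [390. 164.] [ 0.4568 -0.1732] rect [ 456.4 -170.1] [65.8 65.8] 84.2 [36. 33. 30.]
pad_1 0.82 [224. 149.] [0.4762 0.0351] rect [472.6  35.4] [66.1 65.9] 84.6 [38. 35. 31.]
pad_1 0.77 [307. 163.] [ 0.4591 -0.0682] rect [457.4 -69.4] [66.7 65.8] 84.4 [37. 34. 30.]
pad_1 0.74 [134. 143.] [0.4843 0.1467] rect [484.5 144.8] [65.5 65.9] 84.2 [37. 34. 31.]
pad_1 0.89 [390. 164.] [ 0.4579 -0.1731] rect [ 457.  -169.8] [66.9 66.8] 84.2 [38. 35. 31.]
pad_1 0.86 [226. 149.] [0.4762 0.0334] rect [472.5  35.3] [65.8 65.8] 84.7 [37. 35. 31.]
pad_1 0.76 [307. 162.] [ 0.4599 -0.0679] rect [457.1 -69.8] [66.1 66. ] 84.4 [37. 34. 30.]
pad_1 0.72 [135. 142.] [0.4848 0.1451] rect [484.5 144.9] [65.  65.8] 83.9 [34. 32. 29.]
motor_20_center (array([620.8, 199.9]), array([19.3, 19.7]), -14.0)
motor_28_center (array([624.6, -28.1]), array([30.2, 17.8]), 0.0)
motor_42_center None
motor_57_center None
```

View pics/w2.png

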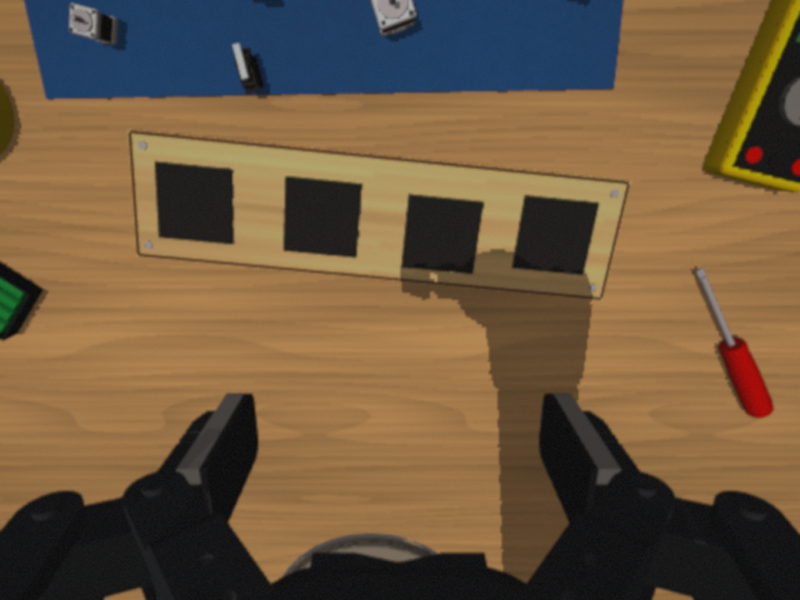

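The four pads are clear in this view, square with the board at a yaw of about -5.7°, at (195,203), (322,217), (443,234) and (555,234). Next, one settled view straight down over all the motors.

apply_moves:
  steps:
    - [35,-13,5,0,0,0]
    - [70,-26,10,0,0,0]
    - [105,-39,15,0,0,0]
    - [140,-52,20,0,0,0]
    - [140,-52,20,0,0,0]
    - [140,-52,20,0,0,0]
    - [140,-52,20,0,0,0]
    - [140,-52,20,0,0,0]
    - [140,-52,20,0,0,0]
    - [140,-52,20,0,0,0]

```text
time_s: 4.63
ee_pos: [0.599, 0.0196, 0.2812]
ee_rot: [0.0, 1.0, -0.001, 0.001]
wrist_force: [-0.4, 0.2, 0.3]
grip_width: 0.0854
finger_force: 0.0
```

```bash
python3 - <<'E'
from m import *
for i in range(2):
    c=report(names=("pad_1",)+tuple(H)) if i==0 else cam("wrist")
    for t,n in(("motor_20_center",(.620,.197)),("motor_28_center",(.636,-.028)),("motor_42_center",(.67,-.154)),("motor_57_center",(.677,.086))): print(t,top(c,t,n))
save(cv2.resize(c[0][:300],(800,428),interpolation=cv2.INTER_CUBIC),"w3.png")
print(get_obs()["ee_pos"],get_obs()["time_s"])
E
```

```text
pad_1 0.94 [422. 268.] [ 0.4593 -0.173 ] rect [ 458. -170.] [66.8 67.3] 84.1 [42. 40. 35.]
pad_1 0.86 [182. 251.] [0.4841 0.1452] rect [485.6 145. ] [66.1 66.2] 84.5 [48. 45. 39.]
pad_1 0.7 [265. 258.] [0.4741 0.0373] rect [473.4  35.7] [65.3 66.1] 84.3 [47. 44. 39.]
pad_1 0.66 [319. 137.] [ 0.6321 -0.0284] rect [631.6 -29.1] [33.5 30.8] 19.9 [176. 170. 168.]
pad_1 0.56 [343. 267.] [ 0.4607 -0.0672] rect [458.3 -69.5] [66.9 66.6] 84.5 [43. 40. 35.]
motor_20_center 0.96 [123. 149.] [0.6217 0.194 ] rect [623.5 194.3] [29.7 25.4] 78.5 [127. 124. 123.]
motor_20_center 0.31 [181. 250.] [0.4962 0.1395] rect [496.  137.7] [61.6 63.3] 84.2 [47. 44. 39.]
motor_28_center 0.74 [320. 138.] [ 0.6337 -0.0272] rect [635.1 -26.5] [31.4 30.5] 17.5 [174. 169. 167.]
motor_28_center 0.65 [219.   5.] [0.7636 0.0775] rect [760.6  76.6] [31.5 14.9] 90.0 [136.  47.  42.]
motor_42_center 0.74 [439. 104.] [ 0.6699 -0.1502] rect [ 668.8 -151.5] [55.1 44.1] 72.2 [161. 155. 151.]
motor_57_center 0.78 [209. 100.] [0.6745 0.0895] rect [675.1  88.5] [61.  56.9] 78.9 [188. 185. 183.]
motor_20_center (array([621.6, 200. ]), array([20.7, 21. ]), -15.1)
motor_28_center (array([634.4, -26.5]), array([31.6, 29.6]), 18.4)
motor_42_center (array([ 668. , -158.4]), array([44.4, 42.6]), -18.8)
motor_57_center (array([675.3,  90.9]), array([57.5, 57.6]), -11.2)
motor_20_center (array([621.7, 200. ]), array([20.6, 21.1]), -13.6)
motor_28_center (array([634.3, -26.6]), array([31.7, 29.6]), 18.4)
motor_42_center (array([ 668. , -158.4]), array([44.5, 42.7]), -18.9)
motor_57_center (array([675.4,  90.8]), array([57.5, 57.6]), -11.2)
[0.59943909 0.02015833 0.28042175] 4.9833
```

View pics/w3.png

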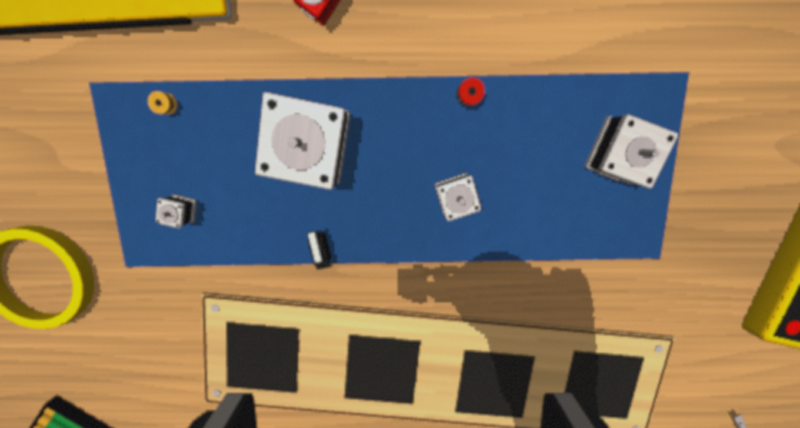

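The picture agrees with the estimates: 57 at (302,140), 42 at (632,150), 28 at (459,198) and 20 at (172,211). I start with the 57, moving above it and then down.

apply_moves:
  steps:
    - [25,-24,20,0,0,0.07]
    - [50,-47,45,0,0,0.14]
    - [76,-71,70,0,0,0.195]
    - [76,-71,100,0,0,0.195]
    - [76,-71,130,0,0,0.195]
    - [76,-71,150,0,0,0.195]
    - [76,-71,165,0,0,0.195]
    - [76,-71,165,0,0,0.195]
    - [76,-71,165,0,0,0.195]
    - [76,-71,165,0,0,0.195]
  gripper: 100

```text
time_s: 5.82
ee_pos: [0.6765, 0.0914, 0.1167]
ee_rot: [-0.0, 0.995, -0.097, 0.001]
wrist_force: [0.1, -0.0, 1.3]
grip_width: 0.0856
finger_force: 0.0
```

```bash
python3 - <<'E'
from m import *
c=cam("wrist"); print(top(c,"motor_57_center",(.675,.091)),get_obs()["ee_pos"])
print(go([.6754,.0908,.014],-.195))
save(cv2.resize(c[0],(640,480)),"w4.png")
E
```

```text
(array([676.5,  91.2]), array([57. , 57.5]), -11.2) [0.67673078 0.09147735 0.11712398]
(array([ -1.5,   1. , 103.1]), array([-0.0011, -0.0029, -0.0003]))
```

View pics/w4.png

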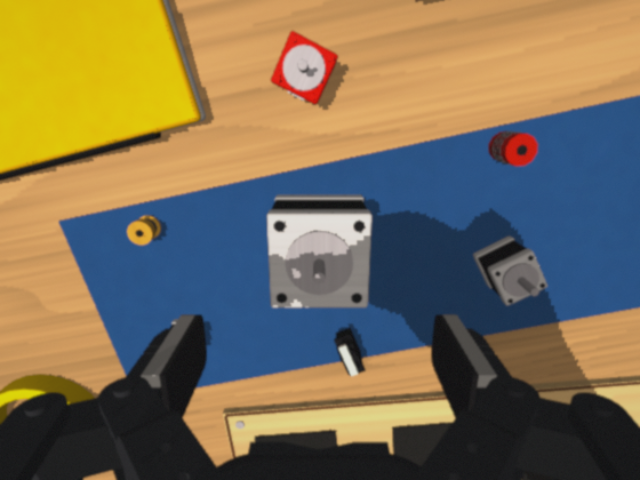

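The motor sits square and centred between the fingers, around (319,258), so I go straight down.

apply_moves:
  steps:
    - [0,0,20,0,0,0]
    - [0,0,40,0,0,0]
    - [0,0,60,0,0,0]
    - [0,0,78,0,0,0]
    - [0,0,92,0,0,0]
    - [0,0,103,0,0,0]
    - [0,0,103,0,0,0]
    - [0,0,103,0,0,0]
    - [0,0,103,0,0,0]
    - [0,0,103,0,0,0]

```text
time_s: 6.7
ee_pos: [0.6767, 0.0914, 0.0138]
ee_rot: [-0.0, 0.995, -0.097, 0.001]
wrist_force: [-0.3, -0.5, 0.9]
grip_width: 0.0855
finger_force: 0.0
```

apply_moves:
  steps:
    - [0,0,0,0,0,0]
    - [0,0,0,0,0,0]
    - [0,0,0,0,0,0]
    - [0,0,0,0,0,0]
    - [0,0,0,0,0,0]
    - [0,0,0,0,0,0]
    - [0,0,0,0,0,0]
    - [0,0,0,0,0,0]
    - [0,0,0,0,0,0]
    - [0,0,0,0,0,0]
  gripper: 0
  grip_force: 60

```text
time_s: 7.53
ee_pos: [0.6762, 0.0915, 0.0132]
ee_rot: [-0.0, 0.995, -0.097, 0.001]
wrist_force: [-0.9, 1.2, 5.7]
grip_width: 0.0563
finger_force: 66.3
```

apply_moves:
  steps:
    - [0,0,-15,0,0,0]
    - [0,0,-40,0,0,0]
    - [-15,-1,-70,0,0,0]
    - [-45,-3,-70,0,0,-0.02]
    - [-80,-6,-70,0,0,-0.04]
    - [-115,-9,-70,0,0,-0.06]
    - [-150,-12,-70,0,0,-0.08]
    - [-180,-14,-70,0,0,-0.0955]
    - [-198,-15,-70,0,0,-0.0955]
    - [-198,-15,-70,0,0,-0.0955]

```text
time_s: 8.37
ee_pos: [0.4773, 0.1447, 0.081]
ee_rot: [0.002, 0.999, -0.048, -0.004]
wrist_force: [-0.7, -0.6, -5.5]
grip_width: 0.0563
finger_force: 65.7
```

```bash
python3 - <<'E'
from m import *
get_image("wrist");c=cam("wrist"); o=get_obs(); print(o["ee_pos"],o["grip_width"],o["finger_force"],o["wrist_force"])
print(top(c,"motor_57_center",tuple(o["ee_pos"][:2]),base=o["ee_pos"][2]-.0135+.002))
print(go([.485,.145,.022],-.0995))
E
```

```text
[0.48296406 0.1438404  0.0819773 ] 0.05650935702213658 65.65910696983337 [ 1.02619035 -0.24822773 -4.07670998]
None
(array([ 2. , -1.4, 60. ]), array([0.0014, 0.001 , 0.001 ]))
```

apply_moves:
  steps:
    - [1,-1,15,0,0,0]
    - [1,-1,30,0,0,0]
    - [1,-1,42,0,0,0]
    - [1,-1,50,0,0,0]
    - [1,-1,54,0,0,0]
    - [1,-1,54,0,0,0]
    - [1,-1,54,0,0,0]
    - [1,-1,54,0,0,0]
    - [1,-1,54,0,0,0]
    - [1,-1,54,0,0,0]

```text
time_s: 9.3
ee_pos: [0.4858, 0.1453, 0.0289]
ee_rot: [-0.0, 0.999, -0.05, 0.001]
wrist_force: [0.3, 0.2, -5.4]
grip_width: 0.0563
finger_force: 65.6
```

```bash
python3 - <<'E'
from m import *
o=get_obs(); print(o["ee_pos"],o["wrist_force"],go([.485,.145,.0205],-.0995))
c=cam("wrist"); save(cv2.resize(c[0],(640,480)),"w5.png")
E
```

```text
[0.48579616 0.1453467  0.0288693 ] [ 0.32954387  0.20636123 -5.39806635] (array([-0.8,  0.4,  8.4]), array([-0.0003, -0.0012, -0.0001]))
```

View pics/w5.png

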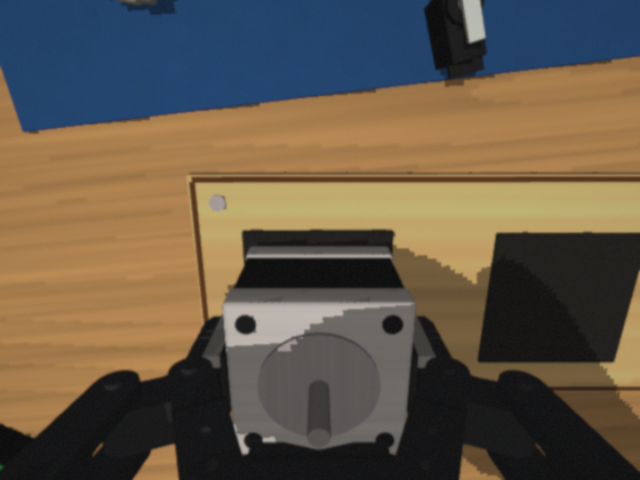

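The motor is square with pad_1 and centred across it; the pad's edge spans 243–393 px and the block matches it. Lowering now.

apply_moves:
  steps:
    - [-1,0,2,0,0,0]
    - [-1,0,4,0,0,0]
    - [-1,0,5,0,0,0]
    - [-1,0,6,0,0,0]
    - [-1,0,7,0,0,0]
    - [-1,0,7.5,0,0,0]
    - [-1,0,8,0,0,0]
    - [-1,0,8.3,0,0,0]
    - [-1,0,8.3,0,0,0]
    - [-1,0,8.3,0,0,0]

```text
time_s: 10.18
ee_pos: [0.4843, 0.1453, 0.0201]
ee_rot: [0.0, 0.999, -0.05, 0.0]
wrist_force: [-1.1, -0.6, -2.5]
grip_width: 0.0562
finger_force: 66.0
```

apply_moves:
  steps:
    - [0,0,0.3,0,0,0]
    - [0,0,0.6,0,0,0]
    - [0,0,0.6,0,0,0]
    - [0,0,0.6,0,0,0]
    - [0,0,0.6,0,0,0]
    - [0,0,0.6,0,0,0]
    - [0,0,0.6,0,0,0]
    - [0,0,0.6,0,0,0]
    - [0,0,0.6,0,0,0]
    - [0,0,0.6,0,0,0]

```text
time_s: 11.02
ee_pos: [0.4843, 0.1453, 0.0201]
ee_rot: [0.0, 0.999, -0.05, 0.0]
wrist_force: [-2.6, -1.6, 4.6]
grip_width: 0.0563
finger_force: 67.0
```

apply_moves:
  steps:
    - [0,0,0,0,0,0]
    - [0,0,0,0,0,0]
    - [0,0,0,0,0,0]
    - [0,0,0,0,0,0]
    - [0,0,0,0,0,0]
    - [0,0,0,0,0,0]
    - [0,0,-15,0,0,0]
    - [0,0,-40,0,0,0]
    - [0,0,-70,0,0,0]
    - [0,0,-100,0,0,0]
  gripper: 100

```text
time_s: 11.85
ee_pos: [0.4836, 0.1452, 0.12]
ee_rot: [0.0, 0.999, -0.05, -0.001]
wrist_force: [0.7, 0.4, 0.6]
grip_width: 0.0854
finger_force: 0.0
```

apply_moves:
  steps:
    - [20,27,0,0,0,0.02]
    - [42,57,0,0,0,0.05]
    - [65,87,0,0,0,0.08]
    - [88,117,0,0,0,0.11]
    - [111,148,0,0,0,0.14]
    - [134,179,0,0,0,0.17]
    - [157,210,0,0,0,0.2]
    - [180,241,0,0,0,0.2285]
    - [200,267,0,0,0,0.2285]
    - [213,284,0,0,0,0.2285]

```text
time_s: 12.68
ee_pos: [0.669, -0.1634, 0.1191]
ee_rot: [0.001, 0.986, -0.165, 0.001]
wrist_force: [-0.8, 0.1, 0.2]
grip_width: 0.085
finger_force: 0.0
```

```bash
python3 - <<'E'
from m import *
for i in range(3): get_image("wrist")
o=get_obs();c=cam("wrist"); t=top(c,"motor_42_center",(.668,-.158)); print(t,o["ee_pos"],o["time_s"])
if t: print(go([t[0][0]/1e3,t[0][1]/1e3,.009],np.radians(t[2]),o))
E
```

```text
(array([ 669.2, -159.3]), array([42. , 41.7]), -19.0) [ 0.66804302 -0.16114241  0.11864639] 12.8333
(array([  0.5,  -2.2, 109.6]), array([ 0.0009,  0.0003, -0.0004]))
```

apply_moves:
  steps:
    - [0.5,-1.5,20,0,0,0]
    - [0.5,-1.5,40,0,0,0]
    - [0.5,-1.5,60,0,0,0]
    - [0.5,-1.5,80,0,0,0]
    - [0.5,-1.5,96,0,0,0]
    - [0.5,-1.5,105,0,0,0]
    - [0.5,-1.5,109.5,0,0,0]
    - [0.5,-1.5,109.5,0,0,0]
    - [0.5,-1.5,109.5,0,0,0]
    - [0.5,-1.5,109.5,0,0,0]

```text
time_s: 13.72
ee_pos: [0.67, -0.1571, 0.0113]
ee_rot: [0.0, 0.987, -0.163, 0.001]
wrist_force: [0.5, 0.2, 0.1]
grip_width: 0.0854
finger_force: 0.0
```

apply_moves:
  steps:
    - [0,0,0,0,0,0]
    - [0,0,0,0,0,0]
    - [0,0,0,0,0,0]
    - [0,0,0,0,0,0]
    - [0,0,0,0,0,0]
    - [0,0,0,0,0,0]
    - [0,0,0,0,0,0]
    - [0,0,0,0,0,0]
    - [0,0,0,0,0,0]
    - [0,0,0,0,0,0]
  gripper: 0
  grip_force: 45

```text
time_s: 14.55
ee_pos: [0.6694, -0.1577, 0.0106]
ee_rot: [0.0, 0.987, -0.163, 0.001]
wrist_force: [-1.1, -1.9, 4.8]
grip_width: 0.0416
finger_force: 47.8
```

apply_moves:
  steps:
    - [0,0,-15,0,0,0]
    - [0,0,-40,0,0,0]
    - [-20,-10,-70,0,0,0]
    - [-54,-26,-70,0,0,-0.03]
    - [-89,-43,-70,0,0,-0.07]
    - [-124,-60,-70,0,0,-0.11]
    - [-159,-76,-70,0,0,-0.15]
    - [-194,-93,-70,0,0,-0.19]
    - [-226,-108,-70,0,0,-0.22]
    - [-248.5,-119,-70,0,0,-0.229]

```text
time_s: 15.38
ee_pos: [0.4679, 0.0381, 0.0795]
ee_rot: [-0.0, 0.999, -0.048, -0.002]
wrist_force: [-0.2, 1.2, -1.7]
grip_width: 0.0417
finger_force: 47.0
```

apply_moves:
  steps:
    - [0,0,0,0,0,0]
    - [0,0,0,0,0,0]
    - [0,0,12,0,0,0]
    - [0,0,25,0,0,0]
    - [0,0,38,0,0,0]
    - [0,0,48,0,0,0]
    - [0,0,54,0,0,0]
    - [0,0,54,0,0,0]
    - [0,0,54,0,0,0]
    - [0,0,54,0,0,0]

```text
time_s: 16.22
ee_pos: [0.4728, 0.0355, 0.0263]
ee_rot: [-0.0, 0.999, -0.05, 0.001]
wrist_force: [0.7, -0.4, -2.5]
grip_width: 0.0413
finger_force: 47.0
```

```bash
python3 - <<'E'
from m import *
o=get_obs(); print(o["ee_pos"],o["wrist_force"],go([.4728,.0355,.018],-.0995))
c=cam("wrist"); save(cv2.resize(c[0],(640,480)),"w6.png")
E
```

```text
[0.47276969 0.03548754 0.02634872] [ 0.71289702 -0.39105447 -2.47083442] (array([ 0. , -0. ,  8.3]), array([-0.0001, -0.0011,  0.0001]))
```

View pics/w6.png

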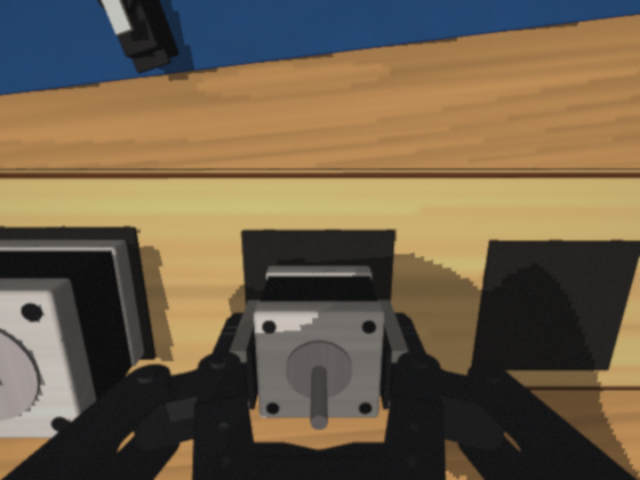

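The 42 is centred over pad_2 (pad edge 243–395, block 265–372) and square; the 57 stands on pad_1. Lowering.

apply_moves:
  steps:
    - [0,0,3,0,0,0]
    - [0,0,5,0,0,0]
    - [0,0,6.5,0,0,0]
    - [0,0,7.3,0,0,0]
    - [0,0,7.8,0,0,0]
    - [0,0,8.2,0,0,0]
    - [0,0,8.5,0,0,0]
    - [0,0,8.5,0,0,0]
    - [0,0,8.5,0,0,0]
    - [0,0,8.5,0,0,0]

```text
time_s: 17.1
ee_pos: [0.4721, 0.0355, 0.0175]
ee_rot: [0.0, 0.999, -0.05, 0.0]
wrist_force: [0.2, 0.7, -0.5]
grip_width: 0.0416
finger_force: 47.2
```

apply_moves:
  steps:
    - [0,0,0.3,0,0,0]
    - [0,0,0.6,0,0,0]
    - [0,0,0.6,0,0,0]
    - [0,0,0.6,0,0,0]
    - [0,0,0.6,0,0,0]
    - [0,0,0.6,0,0,0]
    - [0,0,0.6,0,0,0]
    - [0,0,0.6,0,0,0]
    - [0,0,0.6,0,0,0]
    - [0,0,0.6,0,0,0]

```text
time_s: 17.93
ee_pos: [0.4721, 0.0355, 0.0175]
ee_rot: [0.0, 0.999, -0.05, 0.0]
wrist_force: [-3.1, 0.2, 6.6]
grip_width: 0.0414
finger_force: 48.2
```

apply_moves:
  steps:
    - [0,0,0,0,0,0]
    - [0,0,0,0,0,0]
    - [0,0,0,0,0,0]
    - [0,0,0,0,0,0]
    - [0,0,0,0,0,0]
    - [0,0,0,0,0,0]
    - [0,0,-15,0,0,0]
    - [0,0,-40,0,0,0]
    - [0,0,-70,0,0,0]
    - [0,0,-100,0,0,0]
  gripper: 100

```text
time_s: 18.77
ee_pos: [0.4713, 0.0355, 0.1174]
ee_rot: [0.0, 0.999, -0.049, -0.001]
wrist_force: [0.3, -0.1, 0.9]
grip_width: 0.0854
finger_force: 0.0
```

apply_moves:
  steps:
    - [25,7,0,0,0,-0.06]
    - [50,14,0,0,0,-0.12]
    - [75,20,0,0,0,-0.18]
    - [100,27,0,0,0,-0.25]
    - [125,34,0,0,0,-0.32]
    - [150,41,0,0,0,-0.39]
    - [167.5,45.5,0,0,0,-0.4205]
    - [167.5,45.5,0,0,0,-0.4205]
    - [167.5,45.5,0,0,0,-0.4205]
    - [167.5,45.5,0,0,0,-0.4205]

```text
time_s: 19.6
ee_pos: [0.6332, -0.0258, 0.1163]
ee_rot: [-0.0, 0.987, 0.16, -0.001]
wrist_force: [-0.1, -0.2, 0.2]
grip_width: 0.0854
finger_force: 0.0
```

```bash
python3 - <<'E'
from m import *
o=get_obs();c=cam("wrist"); t=top(c,"motor_28_center",(.635,-.027)); print(t,o["ee_pos"],o["time_s"])
if t: print(go([t[0][0]/1e3,t[0][1]/1e3,.007],np.radians(t[2]),o))
E
```

```text
(array([634.1, -27.1]), array([29.1, 28.5]), 18.4) [ 0.63319866 -0.02577474  0.11630441] 19.6
(array([  0.6,   1.6, 109.3]), array([-0.0008,  0.0015,  0.0003]))
```

apply_moves:
  steps:
    - [0.5,1.5,20,0,0,0]
    - [0.5,1.5,40,0,0,0]
    - [0.5,1.5,60,0,0,0]
    - [0.5,1.5,80,0,0,0]
    - [0.5,1.5,96,0,0,0]
    - [0.5,1.5,105,0,0,0]
    - [0.5,1.5,109,0,0,0]
    - [0.5,1.5,109,0,0,0]
    - [0.5,1.5,109,0,0,0]
    - [0.5,1.5,109,0,0,0]

```text
time_s: 20.48
ee_pos: [0.6361, -0.0275, 0.0091]
ee_rot: [0.0, 0.987, 0.16, 0.001]
wrist_force: [0.5, 0.0, 0.4]
grip_width: 0.0851
finger_force: 0.0
```

apply_moves:
  steps:
    - [0,0,0,0,0,0]
    - [0,0,0,0,0,0]
    - [0,0,0,0,0,0]
    - [0,0,0,0,0,0]
    - [0,0,0,0,0,0]
    - [0,0,0,0,0,0]
    - [0,0,0,0,0,0]
    - [0,0,0,0,0,0]
    - [0,0,0,0,0,0]
    - [0,0,0,0,0,0]
  gripper: 0
  grip_force: 30

```text
time_s: 21.32
ee_pos: [0.6355, -0.0275, 0.0081]
ee_rot: [0.0, 0.987, 0.16, 0.0]
wrist_force: [0.1, -0.2, 2.9]
grip_width: 0.0275
finger_force: 30.2
```

apply_moves:
  steps:
    - [0,0,-15,0,0,0]
    - [0,0,-40,0,0,0]
    - [-15,-1,-70,0,0,0.02]
    - [-40,-3,-70,0,0,0.08]
    - [-68,-6,-70,0,0,0.15]
    - [-96,-8,-70,0,0,0.22]
    - [-124,-11,-70,0,0,0.29]
    - [-150,-13,-70,0,0,0.35]
    - [-170,-15,-70,0,0,0.4]
    - [-181.5,-16,-70,0,0,0.4205]

```text
time_s: 22.15
ee_pos: [0.4542, -0.0706, 0.0769]
ee_rot: [0.0, 0.999, -0.051, -0.002]
wrist_force: [-0.7, -0.5, -1.8]
grip_width: 0.0272
finger_force: 29.8
```

apply_moves:
  steps:
    - [0,0,0,0,0,0]
    - [0,0,0,0,0,0]
    - [0,0,12,0,0,0]
    - [0,0,25,0,0,0]
    - [0,0,38,0,0,0]
    - [0,0,48,0,0,0]
    - [0,0,54,0,0,0]
    - [0,0,54,0,0,0]
    - [0,0,54,0,0,0]
    - [0,0,54,0,0,0]

```text
time_s: 22.98
ee_pos: [0.4588, -0.0697, 0.0243]
ee_rot: [0.0, 0.999, -0.049, 0.001]
wrist_force: [0.7, -0.4, -1.1]
grip_width: 0.0275
finger_force: 29.8
```

```bash
python3 - <<'E'
from m import *
o=get_obs(); print(o["ee_pos"],o["wrist_force"],go([.4583,-.0696,.0155],-.0995))
c=cam("wrist"); save(cv2.resize(c[0],(640,480)),"w7.png")
E
```

```text
[ 0.45884018 -0.06967124  0.02426163] [ 0.72752737 -0.35003898 -1.13654476] (array([-0.6, -0. ,  8.8]), array([-0.    , -0.0014,  0.0006]))
```

View pics/w7.png

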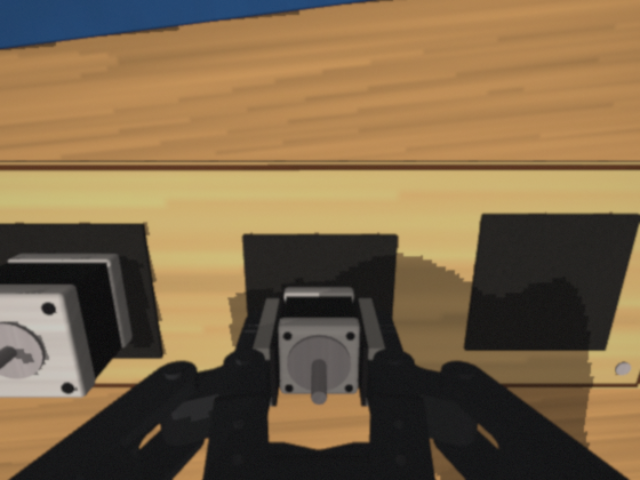

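The 28 is centred and square over pad_3 (pad edge 243–398, block 284–354). Lowering.

apply_moves:
  steps:
    - [-0.4,0,3,0,0,0]
    - [-0.4,0,5.5,0,0,0]
    - [-0.4,0,7,0,0,0]
    - [-0.4,0,7.8,0,0,0]
    - [-0.4,0,8.3,0,0,0]
    - [-0.4,0,8.7,0,0,0]
    - [-0.4,0,9,0,0,0]
    - [-0.4,0,9,0,0,0]
    - [-0.4,0,9,0,0,0]
    - [-0.4,0,9,0,0,0]

```text
time_s: 23.87
ee_pos: [0.4575, -0.0697, 0.015]
ee_rot: [0.0, 0.999, -0.05, 0.0]
wrist_force: [-2.4, -0.6, 3.5]
grip_width: 0.0274
finger_force: 30.3
```

apply_moves:
  steps:
    - [0,0,0.3,0,0,0]
    - [0,0,0.4,0,0,0]
    - [0,0,0.4,0,0,0]
    - [0,0,0.4,0,0,0]
    - [0,0,0.4,0,0,0]
    - [0,0,0.4,0,0,0]
    - [0,0,0.4,0,0,0]
    - [0,0,0.4,0,0,0]
    - [0,0,0.4,0,0,0]
    - [0,0,0.4,0,0,0]

```text
time_s: 24.7
ee_pos: [0.4575, -0.0697, 0.015]
ee_rot: [0.0, 0.999, -0.05, -0.0]
wrist_force: [-3.1, 0.4, 9.2]
grip_width: 0.0274
finger_force: 31.2
```

apply_moves:
  steps:
    - [0,0,0,0,0,0]
    - [0,0,0,0,0,0]
    - [0,0,0,0,0,0]
    - [0,0,0,0,0,0]
    - [0,0,0,0,0,0]
    - [0,0,0,0,0,0]
    - [0,0,-15,0,0,0]
    - [0,0,-40,0,0,0]
    - [0,0,-70,0,0,0]
    - [0,0,-105,0,0,0]
  gripper: 100

```text
time_s: 25.53
ee_pos: [0.4561, -0.0695, 0.1194]
ee_rot: [-0.0, 0.999, -0.049, -0.002]
wrist_force: [0.9, 0.2, 0.1]
grip_width: 0.0853
finger_force: 0.0
```

apply_moves:
  steps:
    - [12,-25,0,0,0,0]
    - [28,-58,0,0,0,0.02]
    - [44,-92,0,0,0,0.04]
    - [60,-126,0,0,0,0.06]
    - [76,-160,0,0,0,0.08]
    - [92,-194,0,0,0,0.1]
    - [108,-227,0,0,0,0.12]
    - [124,-260,0,0,0,0.145]
    - [136.5,-284.5,0,0,0,0.145]
    - [136.5,-284.5,0,0,0,0.145]

```text
time_s: 26.37
ee_pos: [0.6229, 0.208, 0.1194]
ee_rot: [-0.003, 0.993, -0.118, 0.001]
wrist_force: [-0.5, 1.8, -0.1]
grip_width: 0.0852
finger_force: 0.0
```

```bash
python3 - <<'E'
from m import *
for i in range(4): get_image("wrist")
o=get_obs();c=cam("wrist"); t=top(c,"motor_20_center",(.622,.2)); print(t,o["ee_pos"],o["time_s"])
if t: print(go([t[0][0]/1e3,t[0][1]/1e3,.004],np.radians(t[2]),o))
save(cv2.resize(c[0],(640,480)),"w8.png")
E
```

```text
(array([622.7, 201.1]), array([19.9, 20. ]), -13.6) [0.6210177  0.1982299  0.11879081] 26.5667
(array([  1. ,  -3.4, 114.8]), array([ 0.002 ,  0.0007, -0.0079]))
```

View pics/w8.png

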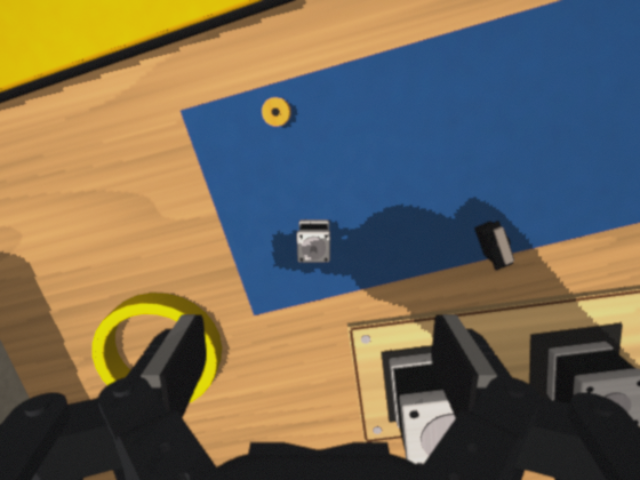

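The 20 is at (313,242), about 3 mm left of the fingers' centre line, and nothing is in the fingers' way. Going down.

apply_moves:
  steps:
    - [1,-3,20,0,0,-0.008]
    - [1,-3,40,0,0,-0.008]
    - [1,-3,60,0,0,-0.008]
    - [1,-3,80,0,0,-0.008]
    - [1,-3,98,0,0,-0.008]
    - [1,-3,108,0,0,-0.008]
    - [1,-3,113.5,0,0,-0.008]
    - [1,-3,113.5,0,0,-0.008]
    - [1,-3,113.5,0,0,-0.008]
    - [1,-3,113.5,0,0,-0.008]

```text
time_s: 27.45
ee_pos: [0.6242, 0.2027, 0.0072]
ee_rot: [-0.0, 0.993, -0.118, 0.001]
wrist_force: [-0.3, -0.3, -0.2]
grip_width: 0.0853
finger_force: 0.0
```

```bash
python3 -c "
from h import *
print(go([.6227,.2011,.006],np.radians(-13.8)),get_obs()['ee_pos'])"
```

```text
(array([-1.1,  1.9,  1.2]), array([-0.0011, -0.0021,  0.0044])) [0.6242236  0.20272576 0.00724466]
```

apply_moves:
  steps:
    - [-1,2,1,0,0,0.004]
    - [-1,2,1,0,0,0.004]
    - [-1,2,1,0,0,0.004]
    - [-1,2,1,0,0,0.004]
    - [-1,2,1,0,0,0.004]
    - [-1,2,1,0,0,0.004]
    - [-1,2,1,0,0,0.004]
    - [-1,2,1,0,0,0.004]
    - [-1,2,1,0,0,0.004]
    - [-1,2,1,0,0,0.004]
  gripper: 0
  grip_force: 22

```text
time_s: 28.28
ee_pos: [0.622, 0.201, 0.0051]
ee_rot: [-0.0, 0.993, -0.12, 0.0]
wrist_force: [-0.6, -0.1, 1.9]
grip_width: 0.0194
finger_force: 25.3
```

apply_moves:
  steps:
    - [0,0,-15,0,0,0]
    - [0,0,-45,0,0,0]
    - [0,0,-75,0,0,0]
    - [-2,10,-95,0,0,0]
    - [-7,38,-100,0,0,-0.02]
    - [-13,72,-100,0,0,-0.04]
    - [-19,107,-100,0,0,-0.06]
    - [-26,143,-100,0,0,-0.08]
    - [-32,179,-100,0,0,-0.1]
    - [-39,215,-100,0,0,-0.141]

```text
time_s: 29.12
ee_pos: [0.5318, -0.0002, 0.1057]
ee_rot: [0.0, 0.999, -0.049, 0.0]
wrist_force: [1.5, -1.6, -0.4]
grip_width: 0.0197
finger_force: 25.0
```

```bash
python3 -c "
from h import *
print(go([.457,-.170,.1],-.0995),get_obs()['ee_pos'],get_obs()['grip_width'])"
```

```text
(array([-58. , 176.3,   5.7]), array([ 0.0004, -0.0007,  0.002 ])) [ 5.31832442e-01 -2.15015776e-04  1.05680701e-01] 0.01969238842070074
```

apply_moves:
  steps:
    - [-11,33,0,0,0,0]
    - [-22,66,0,0,0,0]
    - [-33,99,0,0,0,0]
    - [-44,132,0,0,0,0]
    - [-54,162,0,0,0,0]
    - [-58.5,177,15,0,0,0]
    - [-58.5,177,35,0,0,0]
    - [-58.5,177,55,0,0,0]
    - [-58.5,177,70,0,0,0]
    - [-58.5,177,80,0,0,0]

```text
time_s: 29.95
ee_pos: [0.4561, -0.169, 0.0241]
ee_rot: [-0.0, 0.999, -0.05, -0.001]
wrist_force: [0.0, -0.1, -1.3]
grip_width: 0.0199
finger_force: 25.0
```

apply_moves:
  steps:
    - [0,0,2,0,0,0]
    - [0,0,3,0,0,0]
    - [0,0,3,0,0,0]
    - [0,0,3,0,0,0]
    - [0,0,3,0,0,0]
    - [0,0,3,0,0,0]
    - [0,0,3,0,0,0]
    - [0,0,3,0,0,0]
    - [0,0,3,0,0,0]
    - [0,0,3,0,0,0]

```text
time_s: 30.78
ee_pos: [0.457, -0.1691, 0.0219]
ee_rot: [0.0, 0.999, -0.05, 0.0]
wrist_force: [-0.3, -0.5, -0.8]
grip_width: 0.0195
finger_force: 25.0
```

```bash
python3 - <<'E'
from m import *
o=get_obs(); print(o["ee_pos"],o["wrist_force"],go([.457,-.170,.0125],-.0995))
c=cam("wrist"); save(cv2.resize(c[0],(640,480)),"w9.png")
E
```

```text
[ 0.45703533 -0.16907374  0.02194994] [-0.2890866  -0.53869778 -0.84335398] (array([0.1, 0.9, 9.5]), array([ 0.0001, -0.0001,  0.0004]))
```

View pics/w9.png

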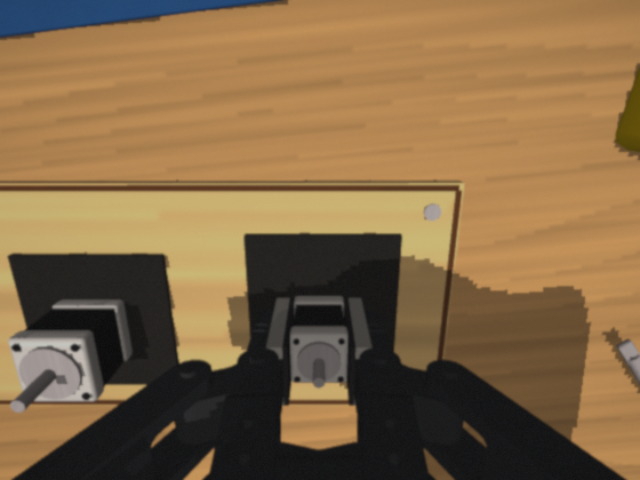

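The 20 is over pad_4, square with it and about 1 mm too far left; the pad edge spans 245–401 (middle 323) and the block's middle is at 319. I shift right by 1 mm and lower.

apply_moves:
  steps:
    - [0,1,3,0,0,0]
    - [0,1,5.5,0,0,0]
    - [0,1,7.2,0,0,0]
    - [0,1,8,0,0,0]
    - [0,1,8.6,0,0,0]
    - [0,1,9,0,0,0]
    - [0,1,9.4,0,0,0]
    - [0,1,9.4,0,0,0]
    - [0,1,9.4,0,0,0]
    - [0,1,9.4,0,0,0]

```text
time_s: 31.67
ee_pos: [0.457, -0.1701, 0.0126]
ee_rot: [0.0, 0.999, -0.05, 0.0]
wrist_force: [0.5, 0.6, -0.2]
grip_width: 0.0195
finger_force: 25.0
```

apply_moves:
  steps:
    - [0,0,0.3,0,0,0]
    - [0,0,0.6,0,0,0]
    - [0,0,0.6,0,0,0]
    - [0,0,0.6,0,0,0]
    - [0,0,0.6,0,0,0]
    - [0,0,0.6,0,0,0]
    - [0,0,0.6,0,0,0]
    - [0,0,0.6,0,0,0]
    - [0,0,0.6,0,0,0]
    - [0,0,0.6,0,0,0]

```text
time_s: 32.5
ee_pos: [0.457, -0.1701, 0.012]
ee_rot: [0.0, 0.999, -0.05, 0.0]
wrist_force: [-0.5, 0.2, 3.6]
grip_width: 0.0196
finger_force: 25.3
```

apply_moves:
  steps:
    - [0,0,0,0,0,0]
    - [0,0,0,0,0,0]
    - [0,0,0,0,0,0]
    - [0,0,0,0,0,0]
    - [0,0,0,0,0,0]
    - [0,0,0,0,0,0]
    - [0,0,-10,0,0,0]
    - [0,0,-35,0,0,0]
    - [0,0,-70,0,0,0]
    - [0,0,-105,0,0,0]
  gripper: 100

```text
time_s: 33.33
ee_pos: [0.4561, -0.1696, 0.1181]
ee_rot: [-0.0, 0.999, -0.049, -0.001]
wrist_force: [-0.1, -0.5, -0.5]
grip_width: 0.0853
finger_force: 0.0
```

apply_moves:
  steps:
    - [0,-15,-35,0,0,0]
    - [0,-35,-65,0,0,0]
    - [0,-60,-95,0,0,0]
    - [0,-85,-125,0,0,0]
    - [0,-110,-155,0,0,0]
    - [0,-130,-180,0,0,0]
    - [0,-150,-180,0,0,0]
    - [0,-150,-180,0,0,0]
    - [0,-150,-180,0,0,0]
    - [0,-150,-180,0,0,0]

```text
time_s: 34.17
ee_pos: [0.4711, -0.0216, 0.2967]
ee_rot: [0.0, 0.999, -0.05, -0.0]
wrist_force: [-0.3, -0.6, -0.0]
grip_width: 0.0856
finger_force: 0.0
```

```bash
python3 - <<'E'
from m import *
c=cam("wrist"); im=c[0]
for t,n in(("motor_20_center",(.457,-.170)),("motor_28_center",(.457,-.07)),("motor_42_center",(.473,.0355)),("motor_57_center",(.485,.145))): print(t,top(c,t,n,base=.009))
print(get_obs()["ee_pos"],get_obs()["time_s"])
save(cv2.resize(im,(800,600),interpolation=cv2.INTER_CUBIC),"w10.png")
E
```

```text
motor_20_center (array([ 457.2, -169.5]), array([19.6, 19.8]), -6.0)
motor_28_center (array([458.8, -68.8]), array([29.3, 22.6]), -6.0)
motor_42_center (array([471.8,  34.9]), array([41.7, 42. ]), -5.7)
motor_57_center (array([483.9, 144.1]), array([56.6, 56.9]), -5.8)
[ 0.47107353 -0.02200777  0.29640602] 34.2167
```

View pics/w10.png

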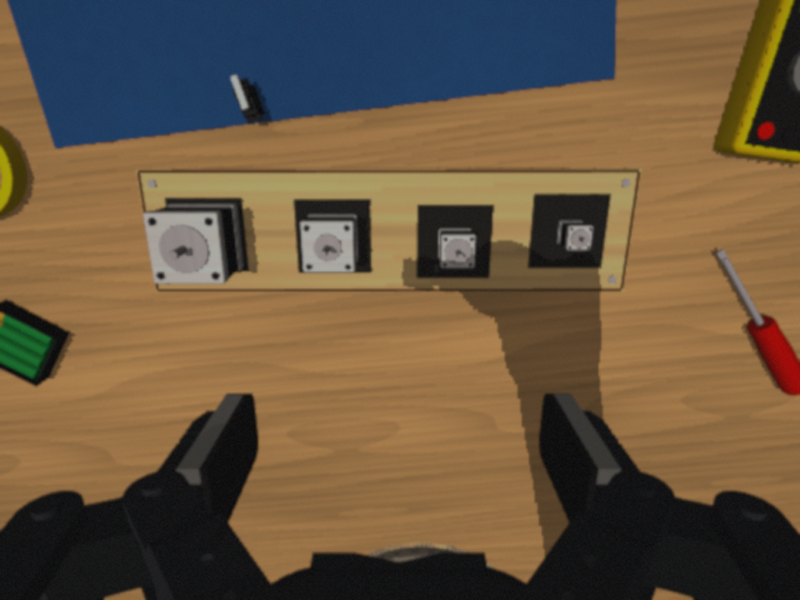

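All four motors stand upright and square on their pads, from the 57 at (185,247) to the 20 at (578,237). Their measured centres are within about 1 mm of where I found the pads. I'm handing it in.

```bash
python3 -c "
from rig import *
print(job_done())"
```

```text
the job is handed in; nothing more can be done
None
```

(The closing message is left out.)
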